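# Lock the food processor's lid

### The arm

A 6-joint arm with a two-finger parallel gripper is mounted at the origin on the work surface; the furniture and walls round the work are solid. World frame = base frame: x ahead of the robot, y to its left, z up, the work surface at z = 0. Lengths are in m, angles in rad, forces in N, time in s.
With the tool pointing down it reaches from about 0.375 to 0.9 m from the base axis. Payload 3.1 kg.
Tool frame: the origin (TCP) lies at the centre of the arm's flange, where the gripper is bolted on; the fingertips stand 173 mm ahead of it and the grasp point (between the pads) lies 155 mm ahead of it; z points along the fingers, y is the line along which they close (so a half turn about z gives the same grasp; the last joint's range is limited). The gripper opens to 85 mm and grips with 20 to 120 N. Pads are 22 mm wide; open, the fingers measure 114 mm over their backs; the gripper's body (76 mm by 85 mm) begins 54 mm behind the grasp point. The pads swing forward as they close: fully open they stand 13 mm farther back than shut.
Start: joints at [-1.282, 0.527, 1.433, -0, 1.181, -0.178], TCP at [0.281, -0.558, 0.405] pointing down, gripper open.
Joint ranges: [-3.08, 3.08], [-0.75, 2.2], [0.22, 2.44], [-1.43, 4.57], [0, 2.65], [-2.85, 2.85]. Speed limits (rad/s): [2.79, 2.79, 3.14, 3.14, 3.14, 3.14].

### API

Orientations are given as a unit quaternion [x, y, z, w].
In Python, from station import * gives the robot as it stands.
- The arm moves only by the shell command python3 -m jog 'ROWS' [OPENING] [FORCE]. ROWS is a JSON object of lists of equal length, an entry for each row: "linear": the shift along the world's x, y, z in mm, a list of three; "turn": the turn about the world's z in units of 5 degrees (1.0 is 5 degrees). A call has 1 to 12 rows; each row shifts and turns the commanded pose from where the row before left it; what a row does not reach is not made up. A row lasts 1/8 s, in which the tool goes at most 62.5 mm and 10.7 degrees, less where a joint would pass 70% of its speed; a pose out of reach is approached as far as the arm can. A call is refused whole if a number of a shift passes 62.5 or a number of a turn 1, either way. A call with a gripper value outside its range is refused whole. OPENING is the opening, from 0 (shut) to 1 (fully open), set as the call begins (- or left out, the last holds). The fingers move at their own pace and stop on an object; FORCE is the grip in N (left out, the last holds). Time passes only in rows, so rows that do not move let the fingers close. It gives the time, the measured TCP pose, the force, the opening and the grip force at its end, in the units of the state.
- sense(): the state, without advancing time (a new reading comes with each control period).
- snapshot(name): name is "scene" or "top" or "wrist"; returns the picture (420x560x3 uint8, red, green, blue); there is no depth.
- get_calibration(name): a dict with "fx", "fy", "cx", "cy" (pixels), "world_to_cam" (4x4, takes a point from world to camera coordinates). Camera axes: x right, y down, z forward; pixel columns grow to the right and rows downward; lengths in m; the calibration is good to about 2 mm. A picture is of the moment at which its call begins: read the wrist's pose just before it. get_calibration takes no time and is no camera call; for the wrist camera it gives the pose at the moment of the call.
- sign_off(): hands the job in; it is judged then, once.
The state is a dict: "t": time; "q": joint angles; "qd": joint speeds; "tau": joint torques, N m; "tcp_pos": TCP position; "tool_rot": TCP orientation; "force": force on the tool from outside, world axes, zero at the start; "ft_torque": the same for the moment, N m; "finger_gap": opening from 0.0 (shut) to 1.0 (fully open); "gripper_force": force on a finger pad.
Only numpy, scipy, OpenCV 4.12 (cv2) and the standard library are available. Lean on these libraries where they do the work, as an engineer would, in place of code of your own. Each camera call takes 0.05 s, during which the arm holds its last target. There are 200 camera calls.

### The job

The food processor's lid sits on the bowl but is not locked. With the fingertips only, push one of the lid's wings round until the slot in the lid's raised rim faces the steel locking bar on the tower, then push the bar by its black thumb fin through the slot, fully home. Push gently: do not grip the lid or the bar, keep the lid down flat in the bowl, and leave the mug, the honey jar and the canister where they stand.

Things in the scene. Friction and masses are not known exactly. Their poses are not given: they have to be found in the camera images.
- processor: White food processor, fixed. Origin on the bowl's upright axis at worktop height, z up, +y from that axis to the box-shaped interlock tower. Base 65 mm high: 100 mm radius under the bowl, prolonged to y = 187 mm. Bowl 163 mm across, lip at z = 165 mm; its handle, 60 degrees clockwise of +x seen from above, reaches 122 mm from the axis and z = 150 mm
- lid: White round lid, grey inside its rim, loose, about 0.35 kg, 166 mm across, seated in the bowl with 2 mm of play. Origin on its axis at its flange's underside, 165 mm above the worktop; +y through its slot. Locked position: its +y along the processor's +y; it starts 0.4 to 1.0 rad counter-clockwise of that, seen from above. Turns with dry friction (about 2 N at a wing), stays where left, has no stop there
- lid_slot (a point): Middle of the one slot, 16 mm wide with rounded edges, in the lid's raised rim (160 mm outside, 146 mm inside, z = 170 to 190 mm above the worktop). 76.5 mm from the lid's axis, at z = 180 mm, the height of the bar's middle. Axes as the lid's. In the middle of the lid stands a feed tube, 60 mm across, to z = 223 mm
- wing_a (a point): Middle of the lid's wing at the lid's -x, 104 mm from its axis, 175 mm above the worktop. A wing is a lug 10 mm thick with upright faces towards the lid's +y and -y, z = 165 to 185 mm, out to 121 mm from the axis. Beside and under it, outside the bowl, is free space down to the base, but for the bowl's handle. Locked, it points along the processor's -x
- wing_b (a point): Middle of the opposite, equal wing at the lid's +x, 104 mm from its axis. Axes as the lid's. Locked, it points along the processor's +x
- lock_bar (a joint): Travel of the steel locking bar along the processor's -y: 0 drawn out, 0.042 m fully home at its stop; starts at 0 to 0.008. About 2 N of friction, stays where left. Bar 10 mm wide, 10 mm high. The lid's rim stops it unless the slot is in line to about 3 mm (the round nose forgives a little more)
- bar_push (a point): Middle of the outer face, the one to push along the processor's -y, of the bar's black thumb fin, 206 mm above the worktop. The upright fin is 28 mm wide, 8 mm thick, z = 189 to 223 mm. The face is 164 mm from the bowl's axis with the bar drawn out, 122 mm when home. Behind it the tower's top and rails lie below z = 188 mm. Axes as the processor's
- bar_nose (a point): Tip of the bar's round nose, 180 mm above the worktop: 92 mm from the bowl's axis drawn out, 50 mm when home, inside the lid's rim. Axes as the processor's
- mug: Pale green mug standing on the worktop, 85 x 129 x 128 mm, bystander; origin under it
- jar: Jar of honey with a green cap, 53 mm across, 98 mm high, bystander; origin under it
- canister: Green round canister with a wooden lid, 92 mm across, 120 mm high, bystander; origin under it
- tower_top (a point): Middle of the tower's flat top, on the processor's y axis 138 mm from the bowl's axis, 174 mm above the worktop; axes as the processor's. The tower spans x = -28 to 28 and y = 97 to 179 mm from the bowl's axis. On it two rails (z to 188 mm) guide the locking bar; a bridge (y = 98 to 108 mm, z to 193 mm) covers its front end

How it is judged:
On the way, in this order (a step that is already met when the one before it is completed fails the run):
1. the lid's slot faces the bar, the bar's nose still outside the rim (x of lid_slot in the frame of processor between -0.01 and 0.01 m and y of lid_slot in the frame of processor above 0.06 m and value of joint lock_bar below 0.015 m), for 0.05 s.
2. the bar is through the slot, fully home (value of joint lock_bar above 0.038 m), for 0.2 s.
At the end, for the whole second after the job is handed in: The locking bar is within 4 mm of its stop (joint over 0.038 m), through the slot of the lid's rim (slot within 8 mm of the bar's line), and the lid lies flat and still in the bowl (within 3 mm of its seat, tilt under 0.03 rad) (value of joint lock_bar above 0.038 m and x of lid_slot in the frame of processor between -0.008 and 0.008 m and y of lid_slot in the frame of processor above 0.06 m and height (world z) of lid between 0.162 and 0.168 m and angle between lid's own z axis and vertical below 0.03 rad and linear speed of lid below 0.02 m/s); the robot touches nothing.
It fails at once if the lid is lifted out of its seat (over 8 mm) or tipped (over 0.12 rad) (height (world z) of lid above 0.173 m or angle between lid's own z axis and vertical above 0.12 rad).
It fails at once if the lid is gripped or pushed roughly (over 18 N from the fingers) (contact force between the fingers and lid above 18 N).
It fails at once if the bar or another part of the processor is gripped or pushed roughly (over 35 N from the fingers) (contact force between the fingers and processor above 35 N).
It fails at once if the mug, the honey jar or the canister is moved by more than 25 mm (distance of any of mug, jar, canister from where it was at the start of the episode above 0.025 m).
It also fails if it takes over 51 s, if anything falls off the work surface, if the arm or the gripper's body presses on something with over 40 N, if the wrist force passes 120 N, or if a joint passes its speed limit or range.

## Working session

There is one attempt and no reset: what is moved stays moved. The work goes in short steps, Python scripts to look and compute and a shell command to move; the robot and the scene stay as the last step left them, time stands still between calls to the robot, and variables do not carry over. Pictures are saved under pics/ and viewed, at most 10 in all, crops included, and the job is handed in when it is done.

```bash
mkdir -p pics
python3 - <<'E'
from station import *
import cv2,numpy as np
s=sense();print(s['t'],s['tcp_pos'],s['tool_rot'],s['force'],s['finger_gap'])
for n in ("scene","top"):
    im=snapshot(n);c=get_calibration(n)
    cv2.imwrite(f'pics/{n}0.png',im[:,:,::-1]);print(n,c)
E
```

```text
0.0 [ 0.28118686 -0.55778241  0.40373483] [ 9.72882642e-01  2.31296697e-01 -6.94579674e-05 -1.09451420e-03] [ 0.32955958  0.02014497 -0.78271154] 1.0004449051288775
scene {'fx': 490.15814094782115, 'fy': 490.15814094782115, 'cx': 275.77209289818006, 'cy': 210.99050678644844, 'world_to_cam': array([[-0.91462678, -0.40427714, -0.00422424,  0.4672496 ],
       [-0.35319418,  0.8040554 , -0.47827688,  0.2895584 ],
       [ 0.19675293, -0.43595287, -0.87819894,  1.18218742],
       [ 0.        ,  0.        ,  0.        ,  1.        ]])}
top {'fx': 420.55936561134575, 'fy': 420.55936561134575, 'cx': 278.68856128842793, 'cy': 203.19401258045124, 'world_to_cam': array([[ 1.48119343e-02, -9.99890270e-01, -2.35219195e-04,
        -4.93206307e-02],
       [-9.94749991e-01, -1.47119647e-02, -1.01271976e-01,
         5.56134161e-01],
       [ 1.01257403e-01,  1.73401814e-03, -9.94858750e-01,
         1.13397475e+00],
       [ 0.00000000e+00,  0.00000000e+00,  0.00000000e+00,
         1.00000000e+00]])}
```

View pics/top0.png

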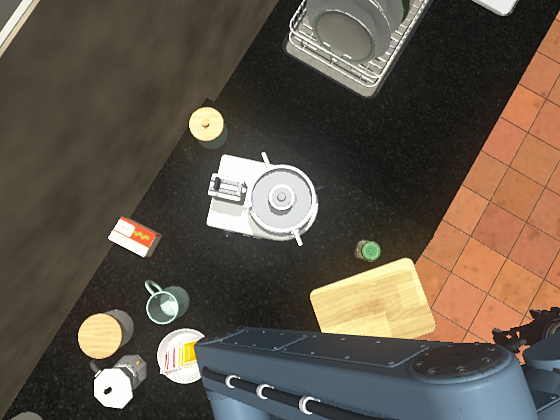

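View pics/scene0.png

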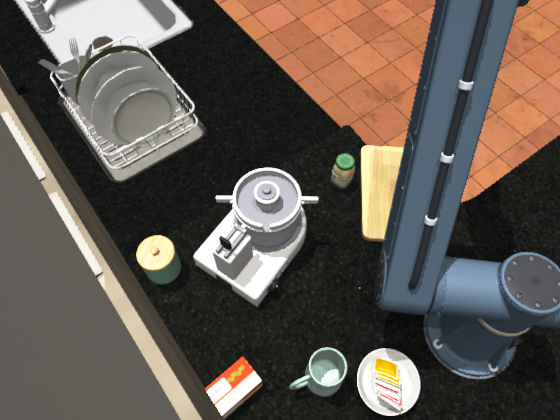

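The top view shows the bowl at about (282,198), the tower on its left at (228,187) and the lid's wings at (265,157) and (298,241). The jar is at (369,250), the canister at (206,125) and the mug at (165,303). Next I'll zoom in for measurement.

Run:
```python
import cv2
im=cv2.imread('pics/top0.png')[145:253,200:332]
cv2.imwrite('pics/c1.png',cv2.resize(im,None,fx=5.5,fy=5.5,interpolation=cv2.INTER_CUBIC))
im=cv2.imread('pics/scene0.png')[155:305,185:330]
cv2.imwrite('pics/c2.png',cv2.resize(im,None,fx=4,fy=4,interpolation=cv2.INTER_CUBIC))
```

```text
(no output)
```

View pics/c1.png

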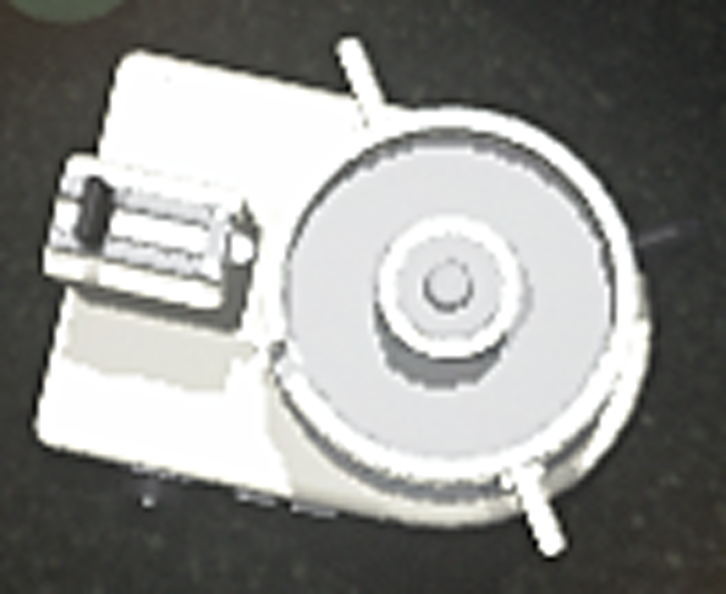

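View pics/c2.png

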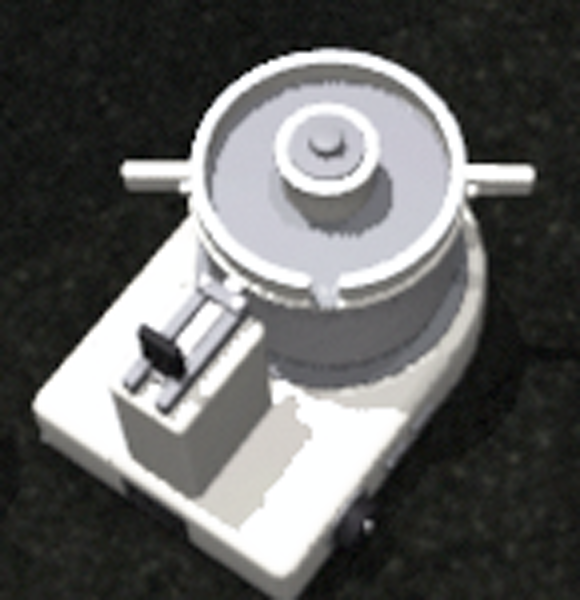

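Crop 1 shows the slot at about (249.5,209.5), the wing ends at (263.5,153) and (300.5,245), and the dark fin at (217,184). In the scene view the slot is at (266,227) and the wing ends are at (216,198) and (318,200). I'll measure with colour masks and rays.

```bash
cat > h.py <<'E'
import numpy as np,cv2
from station import *
def ray(c,px):
    R=c['world_to_cam'][:3,:3];t=c['world_to_cam'][:3,3]
    d=np.array([(px[0]-c['cx'])/c['fx'],(px[1]-c['cy'])/c['fy'],1.])
    return -R.T@t,R.T@d
def onz(c,px,z):
    o,d=ray(c,px);return (o+d*(z-o[2])/d[2])
def two(c1,p1,c2,p2):
    a,u=ray(c1,p1);b,v=ray(c2,p2)
    s=np.linalg.lstsq(np.c_[u,-v],b-a,rcond=None)[0]
    P,Q=a+u*s[0],b+v*s[1];return (P+Q)/2,np.linalg.norm(P-Q)
def proj(c,P):
    q=c['world_to_cam']@np.r_[P,1];return np.array([c['fx']*q[0]/q[2]+c['cx'],c['fy']*q[1]/q[2]+c['cy']])
E
python3 - <<'E'
from h import *
np.set_printoptions(precision=4,suppress=True)
ct,cs=get_calibration('top'),get_calibration('scene')
T=cv2.imread('pics/top0.png');S=cv2.imread('pics/scene0.png')
def dark(im,x0,x1,y0,y1,th=90):
    m=(im.max(2)[y0:y1,x0:x1]<th).astype(np.uint8);n,l,st,c=cv2.connectedComponentsWithStats(m)
    for i in range(1,n):
        if st[i,4]>8: print('dark',c[i]+[x0,y0],st[i])
dark(T,208,232,176,194); dark(S,215,238,232,255)
# bright rim ellipse in top view: grey inside lid
f=lambda a,s,o:np.array(a)/s+np.array(o)-0.4
tp={k:f(v,5.5,(200,145)) for k,v in dict(wb=(348,42),wa=(552,552),slot=(274,352),tube=(450,285),fin=(95,215)).items()}
sp={k:f(v,4,(185,155)) for k,v in dict(wb=(125,172),wa=(533,180),slot=(325,288),tube=(328,145),fin=(163,350)).items()}
z=dict(wb=.185,wa=.185,slot=.185,tube=.223,fin=.223)
for k in tp:
    print(k,onz(ct,tp[k],z[k]),onz(cs,sp[k],z[k]),*two(ct,tp[k],cs,sp[k]))
hsv=cv2.cvtColor(T,cv2.COLOR_BGR2HSV)
for n,(px,h) in dict(jar=((369,250),.098),can=((206,123),.12),mug=((165,303),.128)).items(): print(n,onz(ct,px,h))
# grey inside of lid contour
m=((T.max(2)>190)&(hsv[...,1]<40)&(T.min(2)<235)).astype(np.uint8)
cs_,_=cv2.findContours(m[145:253,240:332],cv2.RETR_EXTERNAL,cv2.CHAIN_APPROX_NONE)
c=max(cs_,key=cv2.contourArea);e=cv2.fitEllipse(c);print(e,cv2.contourArea(c))
E
```

```text
dark [208.7407 180.4444] [ 0  0  4 13 27]
dark [217.02 183.92] [ 6  1  7 14 50]
dark [225.2809 243.191 ] [ 5  5 12 13 89]
dark [232.9231 249.1538] [14 12  9 11 13]
wb [ 0.6642 -0.0013  0.185 ] [0.6627 0.002  0.185 ] [ 0.6654 -0.0011  0.1785] 0.0004745609661826793
wa [ 0.4423 -0.0931  0.185 ] [ 0.4419 -0.0891  0.185 ] [ 0.4427 -0.0934  0.1775] 0.0006567039711970982
slot [0.5269 0.0283 0.185 ] [0.524  0.0241 0.185 ] [0.5244 0.0273 0.1912] 0.0038495879918379263
tube [ 0.5527 -0.0475  0.223 ] [ 0.5513 -0.0422  0.223 ] [ 0.5539 -0.0475  0.2131] 1.8994822267519507e-05
fin [0.5801 0.102  0.223 ] [0.5795 0.1101 0.223 ] [0.5831 0.1044 0.2083] 0.0015944104602067096
jar [ 0.4323 -0.2748  0.098 ]
can [0.7538 0.1504 0.12  ]
mug [0.2952 0.2354 0.128 ]
((38.96997833251953, 59.47715759277344), (57.5826416015625, 66.76869201660156), 25.120344161987305) 2686.0
```

The lid centre comes out at about (0.553,-0.047). The wing span is 240 mm, which matches the given 242. Lid yaw is +22.5° and processor yaw about -11°, so the lid must turn about 33° clockwise. I'll push wing_a towards +y with the gripper shut.

```bash
python3 -m jog '{"linear":[[19,43,0],[19,43,0],[19,43,0],[19,43,0],[19,43,0],[19,43,0],[19,43,0],[19,43,0],[19,43,0],[19,41,0],[0,0,0],[0,0,0]],"turn":[-0.8,0,0,0,0,0,0,0,0,0,0,0]}' 0 20
python3 - <<'E'
from h import *
c=get_calibration('wrist');im=snapshot('wrist');cv2.imwrite('pics/w1.png',im[:,:,::-1]);print(c)
E
```

```text
t: 1.6
tcp_pos: [0.4712, -0.1302, 0.4045]
tool_rot: [0.98, 0.198, -0.0, 0.0]
force: [-0.2, -0.2, 0.7]
finger_gap: -0.0
gripper_force: 0.0
{'fx': 326.46818050232696, 'fy': 326.46818050232696, 'cx': 284.86285271252416, 'cy': 208.45805198142023, 'world_to_cam': array([[ 3.87286767e-01, -9.21959228e-01,  3.77269563e-04,
        -3.03389178e-01],
       [-8.87177531e-01, -3.72564645e-01,  2.72234483e-01,
         3.34988416e-01],
       [-2.50848536e-01, -1.05767518e-01, -9.62230868e-01,
         4.81334901e-01],
       [ 0.00000000e+00,  0.00000000e+00,  0.00000000e+00,
         1.00000000e+00]])}
```

View pics/w1.png

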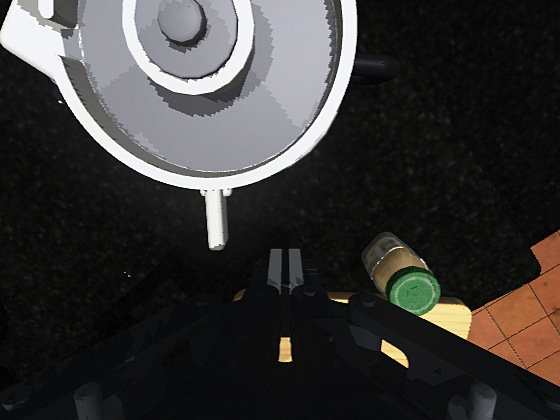

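The wrist view shows wing_a from (213,190) to (219,247) and the fingertips at about (286,250), right of the wing on the pushing side. I'll check the wing's position and work out the arc.

Run:
```python
from h import *
np.set_printoptions(precision=4,suppress=True)
c=get_calibration('wrist')
for p in [(219,243),(210,243),(228,240),(213,195)]: print(p,onz(c,p,.185))
print('tube',onz(c,(187,43),.223))
C=np.array([.5533,-.047])
def w(th,p):
    t=np.radians(th);return C+np.array([[np.cos(t),-np.sin(t)],[np.sin(t),np.cos(t)]])@p
print('tip px',proj(c,np.r_[sense()['tcp_pos'][:2],sense()['tcp_pos'][2]-.173]))
prev=None
for th in [22.5,17.5,12.5,7.5,2.5,-2.5,-7.5,-11]:
    q=w(th,(-.107,-.0195));print(th,q,None if prev is None else (q-prev)*1e3);prev=q
```

```text
(219, 243) [ 0.4506 -0.0963  0.185 ]
(210, 243) [ 0.4485 -0.0912  0.185 ]
(228, 240) [ 0.4546 -0.1007  0.185 ]
(213, 195) [ 0.4778 -0.0829  0.185 ]
tube [ 0.5467 -0.0559  0.223 ]
tip px [283.1024 268.8093]
22.5 [ 0.4619 -0.106 ] None
17.5 [ 0.4571 -0.0978] [-4.7912  8.1898]
12.5 [ 0.4531 -0.0892] [-4.0591  8.5762]
7.5 [ 0.4498 -0.0803] [-3.2962  8.8973]
2.5 [ 0.4473 -0.0711] [-2.5082  9.1508]
-2.5 [ 0.4456 -0.0618] [-1.7012  9.3345]
-7.5 [ 0.4447 -0.0524] [-0.8811  9.4473]
-11 [ 0.4445 -0.0457] [-0.125   6.6417]
```

```bash
python3 -m jog '{"linear":[[0,0,-30],[0,0,-30],[0,0,-11],[-2,5,0],[-2,5,0],[-2,5,0],[-1,2,0],[0,0,0]],"turn":[0,0,0,0,0,0,0,0]}'
python3 -m jog '{"linear":[[-1,2,0],[-1,2,0],[-1,2,0],[0,0,0]],"turn":[0,0,0,0]}'
```

```text
t: 2.65
tcp_pos: [0.4643, -0.1128, 0.3341]
tool_rot: [0.98, 0.197, 0.0, 0.0]
force: [1.0, -0.3, 0.2]
finger_gap: -0.002
gripper_force: 0.0
t: 3.15
tcp_pos: [0.4613, -0.107, 0.3337]
tool_rot: [0.98, 0.197, -0.0, -0.0]
force: [0.3, 0.3, 0.2]
finger_gap: -0.0
gripper_force: 0.0
```

```bash
python3 -m jog '{"linear":[[-1.6,2.7,0],[-1.6,2.7,0],[-1.6,2.8,0],[-1.4,2.8,0],[-1.4,2.9,0],[-1.3,2.9,0],[0,0,0]],"turn":[-0.33,-0.33,-0.34,-0.33,-0.33,-0.34,0]}'
python3 - <<'E'
from h import *
print(sense()['force'],sense()['ft_torque'])
E
python3 -m jog '{"linear":[[-1.1,3,0],[-1.1,3,0],[-1.1,2.9,0],[-0.8,3,0],[-0.8,3,0],[-0.8,3.1,0],[0,0,0]],"turn":[-0.33,-0.33,-0.34,-0.33,-0.33,-0.34,0]}'
python3 - <<'E'
from h import *
c=get_calibration('top');im=snapshot('top')[:,:,::-1][145:253,200:332]
w=snapshot('wrist')[:,:,::-1]
a=cv2.resize(im,(513,420),interpolation=cv2.INTER_CUBIC);b=w[:,100:380]
cv2.imwrite('pics/p2.png',np.hstack([a,b]))
E
```

```text
t: 4.03
tcp_pos: [0.4522, -0.0899, 0.3337]
tool_rot: [0.994, 0.111, -0.0, -0.0]
force: [-0.4, -0.2, -0.3]
finger_gap: 0.001
gripper_force: 0.3
[-0.36488139 -0.24109441 -0.34000877] [-0.13216287  0.05561238  0.0167921 ]
t: 4.9
tcp_pos: [0.4465, -0.0719, 0.3337]
tool_rot: [1.0, 0.024, -0.0, -0.0]
force: [-1.2, -1.0, -0.1]
finger_gap: 0.001
gripper_force: 0.4
```

View pics/p2.png

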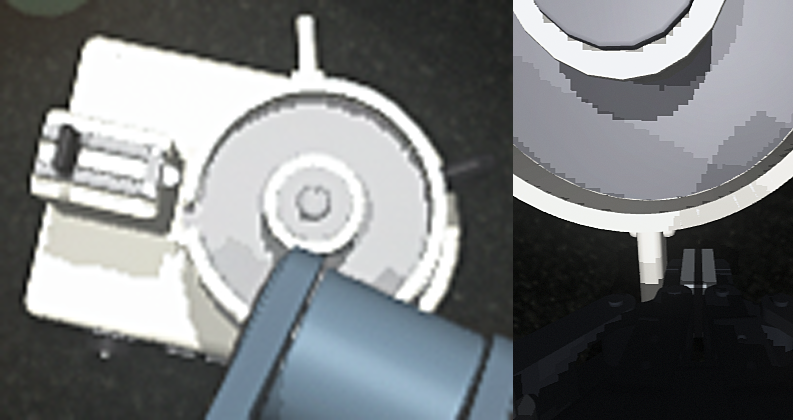

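The left panel shows the lid turning: wing_b now ends at (305,18) in the panel and the slot is at about (188,212), a little below the bar. The right panel shows the fingers just right of wing_a.

Run:
```python
from h import *
c=get_calibration('top');C=np.array([.5533,-.047])
for n,p in dict(wb=(305,17),slot=(188,212)).items():
    P=onz(c,np.array(p)/3.886+[200,145]-.4,.185)[:2]-C
    print(n,P,np.hypot(*P),np.degrees(np.arctan2(P[1],P[0]))-(90 if n=='slot' else 0))
```

```text
wb [0.11942878 0.0090525 ] 0.11977137109587092 4.334637024481846
slot [-0.00383199  0.07920965] 0.07930228596856895 2.7696824646063334
```

```bash
python3 -m jog '{"linear":[[-0.6,3.1,0],[-0.6,3.1,0],[-0.5,3.1,0],[-0.3,3.1,0],[-0.3,3.2,0],[-0.3,3.1,0],[-0.1,1.9,0],[-0.1,1.9,0],[0,0,0],[0,0,0]],"turn":[-0.33,-0.33,-0.34,-0.33,-0.33,-0.34,-0.2,-0.2,0,0]}'
python3 - <<'E'
from h import *
im=snapshot('top')[:,:,::-1];cv2.imwrite('pics/top3.png',im);s=snapshot('scene')[:,:,::-1];cv2.imwrite('pics/scene3.png',s)
a=cv2.resize(im[145:215,205:295],None,fx=4.4,fy=4.4,interpolation=cv2.INTER_CUBIC);b=cv2.resize(s[170:260,210:290],None,fx=4.4,fy=4.4,interpolation=cv2.INTER_CUBIC)
o=np.zeros((396,752,3),np.uint8);o[:a.shape[0],:a.shape[1]]=a;o[:b.shape[0],400:400+b.shape[1]]=b
cv2.imwrite('pics/p3.png',o)
E
```

```text
t: 6.25
tcp_pos: [0.4439, -0.0496, 0.3337]
tool_rot: [0.997, -0.081, -0.0, -0.0]
force: [-0.7, -0.9, 0.1]
finger_gap: -0.002
gripper_force: 0.4
```

View pics/p3.png

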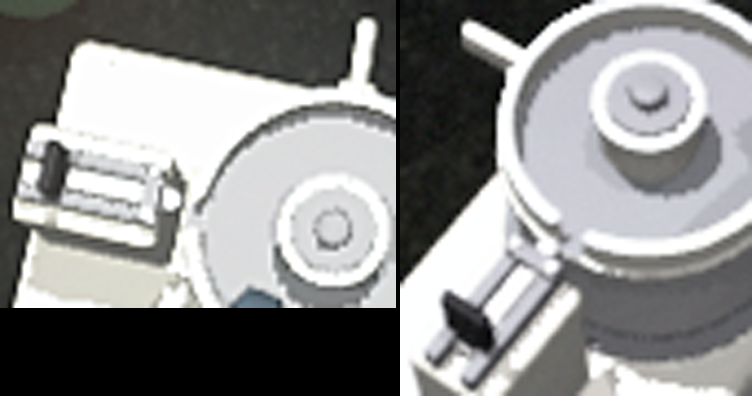

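The top panel shows wing_b's end at (368,20), the fin at (52,170) and the nose at (172,198). In the scene panel the slot is at (572,240), close to the bar's line, which runs through the fin and rails up to (545,245). I'll quantify it.

Run:
```python
from h import *
np.set_printoptions(precision=4,suppress=True)
ct,cs=get_calibration('top'),get_calibration('scene');C=np.array([.5533,-.047])
tp=lambda p:np.array(p)/4.4+[205,145]-.4
sp=lambda p:(np.array(p)-[400,0])/4.4+[210,170]-.4
def rep(n,P,o=0):
    P=P[:2]-C;print(n,P,round(np.hypot(*P),4),'ang',round(np.degrees(np.arctan2(P[1],P[0])),2))
rep('wb top',onz(ct,tp((368,20)),.185))
rep('fin top',onz(ct,tp((52,169)),.208)); rep('nose top',onz(ct,tp((172,198)),.183))
rep('finS',onz(cs,sp((466,320)),.206)); rep('slotS',onz(cs,sp((571,240)),.183))
rep('wbS',onz(cs,sp((467,27)),.185))
# tower corner edges/rails: ends of rails in scene
rep('rail1S',onz(cs,sp((433,355)),.188));rep('rail2S',onz(cs,sp((473,380)),.188))
rep('bridge1S',onz(cs,sp((514,243)),.193));rep('bridge2S',onz(cs,sp((557,263)),.193))
# tower top edges in top view (z .174): left corners, right-ish
for p in [(35,128),(17,213),(158,245),(172,150)]: rep('towTop',onz(ct,tp(p),.174))
# scene offset check: same tube
rep('tubeS',onz(cs,sp((648,90)),.223));rep('tubeT',onz(ct,tp((333,228)),.223))
```

```text
wb top [ 0.1194 -0.0155] 0.1204 ang -7.41
fin top [0.0306 0.1523] 0.1554 ang 78.63
nose top [0.0193 0.0902] 0.0922 ang 77.91
finS [0.0325 0.1519] 0.1553 ang 77.93
slotS [0.01   0.0805] 0.0811 ang 82.91
wbS [ 0.1175 -0.0138] 0.1183 ang -6.71
rail1S [0.0443 0.169 ] 0.1747 ang 75.32
rail2S [0.0198 0.1731] 0.1742 ang 83.47
bridge1S [0.0334 0.0982] 0.1037 ang 71.24
bridge2S [0.0082 0.0997] 0.1 ang 85.28
towTop [0.0584 0.1676] 0.1775 ang 70.78
towTop [0.0109 0.176 ] 0.1764 ang 86.45
towTop [-0.0056  0.098 ] 0.0982 ang 93.28
towTop [0.0472 0.0916] 0.103 ang 62.71
tubeS [0.0002 0.0035] 0.0035 ang 87.34
tubeT [-0.0006  0.0021] 0.0022 ang 105.45
```

```bash
python3 -m jog '{"linear":[[0,2,0],[0,2,0],[0.1,2,0],[0.1,1.6,0],[0,0,0],[0,0,0],[0,-4,0],[0,-8,0]],"turn":[-0.2,-0.2,-0.2,-0.2,0,0,0,0]}'
python3 - <<'E'
from h import *
np.set_printoptions(precision=4,suppress=True)
im=snapshot('top')[:,:,::-1];cv2.imwrite('pics/top4.png',im);s=snapshot('scene')[:,:,::-1];cv2.imwrite('pics/scene4.png',s)
a=cv2.resize(im[145:215,205:295],None,fx=4.4,fy=4.4,interpolation=cv2.INTER_CUBIC);b=cv2.resize(s[170:260,210:290],None,fx=4.4,fy=4.4,interpolation=cv2.INTER_CUBIC)
o=np.zeros((396,752,3),np.uint8);o[:a.shape[0],:a.shape[1]]=a;o[:b.shape[0],400:400+b.shape[1]]=b
cv2.imwrite('pics/p4.png',o)
E
```

```text
t: 7.35
tcp_pos: [0.4442, -0.0543, 0.3337]
tool_rot: [0.993, -0.115, 0.0, -0.0]
force: [-0.1, 0.7, 1.2]
finger_gap: 0.001
gripper_force: 0.0
```

View pics/p4.png

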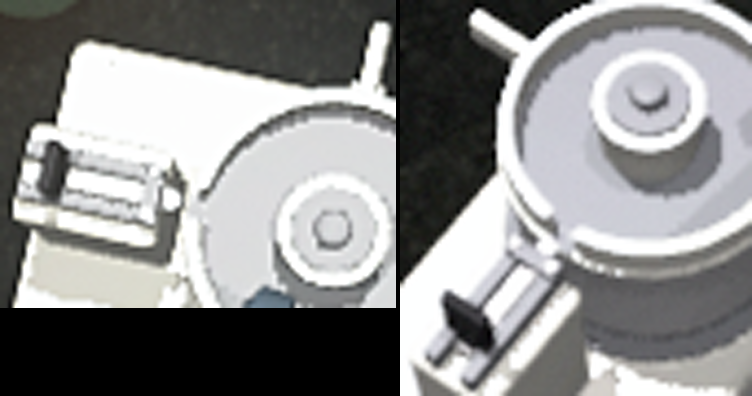

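```bash
python3 -m jog '{"linear":[[0,-5,10],[0,0,40],[0,0,50],[9,30,10],[9,30,10],[9,30,0],[9,29,0],[0,0,0],[0,0,0]],"turn":[0,0,0,0.3,0,0,0,0,0]}'
python3 - <<'E'
from h import *
np.set_printoptions(precision=4,suppress=True)
ct,cs=get_calibration('top'),get_calibration('scene');C=np.array([.5533,-.047])
def rep(n,P):
    P=P[:2]-C;print(n,P,round(np.hypot(*P),4),'ang',round(np.degrees(np.arctan2(P[1],P[0])),2))
tp=lambda p:np.array(p)/4.4+[205,145]-.4
sp=lambda p:(np.array(p)-[400,0])/4.4+[210,170]-.4
rep('wb top',onz(ct,tp((381,25)),.185));rep('slotS',onz(cs,sp((561,234)),.183));rep('wbS',onz(cs,sp((475,15)),.185))
im=snapshot('wrist')[:,:,::-1];np.save('w5.npy',get_calibration('wrist')['world_to_cam']);cv2.imwrite('pics/w5.png',im);cv2.imwrite('pics/w5b.png',cv2.resize(im,(800,600),interpolation=cv2.INTER_CUBIC))
E
```

```text
t: 8.57
tcp_pos: [0.4798, 0.0594, 0.454]
tool_rot: [0.995, -0.102, -0.0, 0.0]
force: [0.0, 0.3, 0.3]
finger_gap: -0.001
gripper_force: 0.0
wb top [ 0.1167 -0.0227] 0.1189 ang -11.01
slotS [0.0163 0.0794] 0.0811 ang 78.43
wbS [ 0.117  -0.0226] 0.1191 ang -10.91
```

View pics/w5b.png

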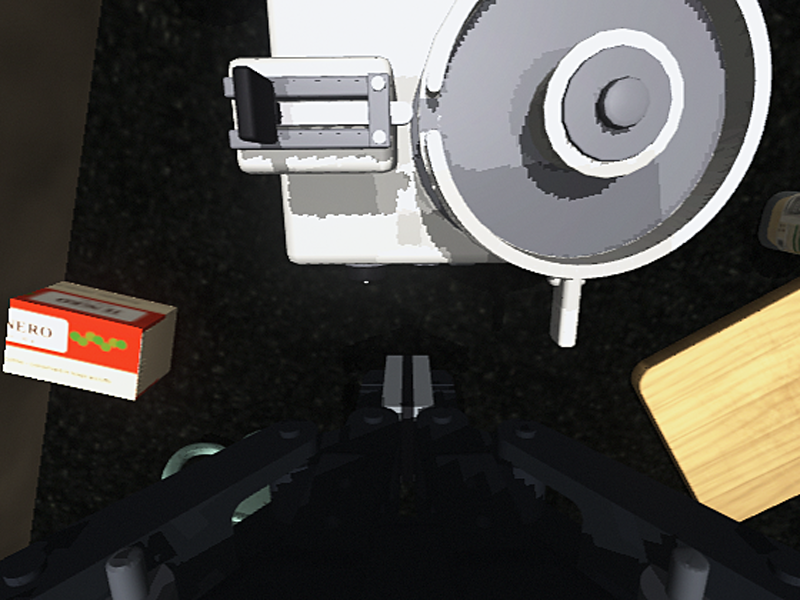

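The wrist view shows the slot gap between (433,95) and (433,130), centred on row 112. The bar nose at (402,112) is in line with it, and the angles agree at 78.4°. The fin's outer top edge is at about (237,103).

Run:
```python
from h import *
np.set_printoptions(precision=4,suppress=True)
c=get_calibration('wrist');C=np.array([.5533,-.047]);a=np.radians(-11.6)
def rep(n,p,z):
    P=onz(c,np.array(p)*.7,z)[:2]-C
    print(n,'proc',np.cos(a)*P[0]+np.sin(a)*P[1],-np.sin(a)*P[0]+np.cos(a)*P[1])
rep('fin outer top',(237,103),.223);rep('nose',(410,112),.180);rep('slot',(433,112),.190)
rep('tube',(625,103),.223)
y=np.array([-np.sin(a),np.cos(a)])
for r in (.198,.178,.1365,.1345): print(r,C+y*r, (C+y*r-sense()['tcp_pos'][:2])*1e3)
```

```text
fin outer top proc 0.0006789431998016973 0.15561837246327087
nose proc 0.0016221788860805095 0.08690268858749962
slot proc 0.0005435872597309883 0.07630901123929226
tube proc 0.00018332077398058616 0.002130653177365778
0.198 [0.5931 0.147 ] [113.3031  87.7807]
0.178 [0.5891 0.1274] [109.2816  68.1892]
0.1365 [0.5807 0.0867] [100.9368  27.5369]
0.1345 [0.5803 0.0848] [100.5347  25.5777]
```

```bash
python3 -m jog '{"linear":[[20,29,0],[29,29,0],[29,15,0],[29,15,0],[6,0,0],[0,0,0],[0,0,-30],[0,0,-30],[0,0,-21],[0,0,0]],"turn":[0,0,0,0,0,0,0,0,0,0]}'
python3 -m jog '{"linear":[[-1,-5,0],[-1,-5,0],[-1,-5,0],[-0.6,-3,0],[-0.6,-3,0],[-0.6,-3,0],[0,0,0]],"turn":[0,0,0,0,0,0,0]}'
```

```text
t: 9.88
tcp_pos: [0.5915, 0.1469, 0.3712]
tool_rot: [0.995, -0.103, -0.003, 0.001]
force: [-0.7, -0.1, 0.8]
finger_gap: 0.002
gripper_force: 0.0
t: 10.75
tcp_pos: [0.5883, 0.1236, 0.3726]
tool_rot: [0.995, -0.103, -0.0, -0.0]
force: [0.8, -0.5, 1.3]
finger_gap: -0.0
gripper_force: 0.0
```

```bash
python3 -m jog '{"linear":[[-0.6,-3,0],[-0.6,-3,0],[-0.6,-3,0],[-0.6,-3,0],[0,0,0]],"turn":[0,0,0,0,0]}'
python3 -m jog '{"linear":[[-0.6,-3,0],[-0.6,-3,0],[-0.6,-3,0],[0,0,0]],"turn":[0,0,0,0]}'
python3 -m jog '{"linear":[[-0.6,-3,0],[-0.6,-3,0],[0,0,0]],"turn":[0,0,0]}'
```

```text
t: 11.38
tcp_pos: [0.5858, 0.1115, 0.3727]
tool_rot: [0.995, -0.103, -0.0, 0.0]
force: [-0.1, 1.5, -0.1]
finger_gap: -0.001
gripper_force: 0.5
t: 11.88
tcp_pos: [0.584, 0.1024, 0.3727]
tool_rot: [0.995, -0.103, -0.0, 0.0]
force: [0.6, 0.5, -0.8]
finger_gap: 0.003
gripper_force: 0.4
t: 12.25
tcp_pos: [0.5828, 0.0964, 0.3727]
tool_rot: [0.995, -0.102, -0.0, 0.0]
force: [0.5, 1.0, -0.9]
finger_gap: 0.0
gripper_force: 0.4
```

```bash
python3 -m jog '{"linear":[[-0.5,-2.5,0],[-0.5,-2.5,0],[-0.3,-1.5,0],[0,0,0]],"turn":[0,0,0,0]}'
python3 -m jog '{"linear":[[-0.2,-1,0],[-0.2,-1,0],[0,0,0]],"turn":[0,0,0]}'
```

```text
t: 12.75
tcp_pos: [0.5816, 0.0901, 0.3727]
tool_rot: [0.995, -0.102, -0.0, 0.0]
force: [-0.5, 1.5, -0.4]
finger_gap: 0.006
gripper_force: 0.6
t: 13.12
tcp_pos: [0.5812, 0.0883, 0.3727]
tool_rot: [0.995, -0.102, 0.0, 0.0]
force: [1.3, 2.0, 0.2]
finger_gap: 0.001
gripper_force: 0.8
```

```bash
python3 -m jog '{"linear":[[-0.2,-1,0],[-0.2,-1,0],[0,0,0]],"turn":[0,0,0]}'
python3 -m jog '{"linear":[[-0.1,-0.7,0],[0,0,0]],"turn":[0,0]}'
```

```text
t: 13.5
tcp_pos: [0.5808, 0.0862, 0.3727]
tool_rot: [0.995, -0.102, -0.0, 0.0]
force: [1.1, 1.9, -0.9]
finger_gap: -0.001
gripper_force: 0.8
t: 13.75
tcp_pos: [0.5806, 0.0855, 0.3727]
tool_rot: [0.995, -0.102, -0.0, 0.0]
force: [-0.0, 1.7, -0.5]
finger_gap: -0.003
gripper_force: 0.9
```

```bash
python3 -m jog '{"linear":[[-0.1,-0.7,0],[-0.1,-0.6,0],[0,0,0]],"turn":[0,0,0]}' | egrep 'force|pos'
python3 -m jog '{"linear":[[-0.1,-0.7,0],[0,0,0]],"turn":[0,0]}'| egrep 'force|pos'
python3 -m jog '{"linear":[[-0.1,-0.7,0],[0,0,0]],"turn":[0,0]}'| egrep 'force|pos'
```

```text
tcp_pos: [0.5805, 0.0849, 0.3727]
force: [1.4, 3.9, -0.3]
gripper_force: 2.6
tcp_pos: [0.5805, 0.0846, 0.3728]
force: [2.9, 7.0, -1.3]
gripper_force: 3.4
tcp_pos: [0.5804, 0.0844, 0.3728]
force: [1.3, 8.7, -0.8]
gripper_force: 4.3
```

The force is rising while motion stalls at r ≈ 0.134, where the stop should be. I'll hold briefly, back off, lift and check.

```bash
python3 -m jog '{"linear":[[0,0,0],[0,0,0],[0.6,3,0],[1,5,0],[2,10,0],[3,15,0],[0,0,40],[0,0,40],[-30,-20,0],[-40,-20,0],[-40,-20,0],[0,0,0]],"turn":[0,0,0,0,0,0,0,0,0,0,0,0]}'
python3 - <<'E'
from h import *
im=snapshot('wrist')[:,:,::-1];cv2.imwrite('pics/w6.png',cv2.resize(im,(800,600),interpolation=cv2.INTER_CUBIC))
E
```

```text
t: 16.12
tcp_pos: [0.4743, 0.056, 0.4527]
tool_rot: [0.995, -0.103, -0.001, 0.0]
force: [-0.5, -0.8, 0.7]
finger_gap: 0.001
gripper_force: 0.0
```

View pics/w6.png

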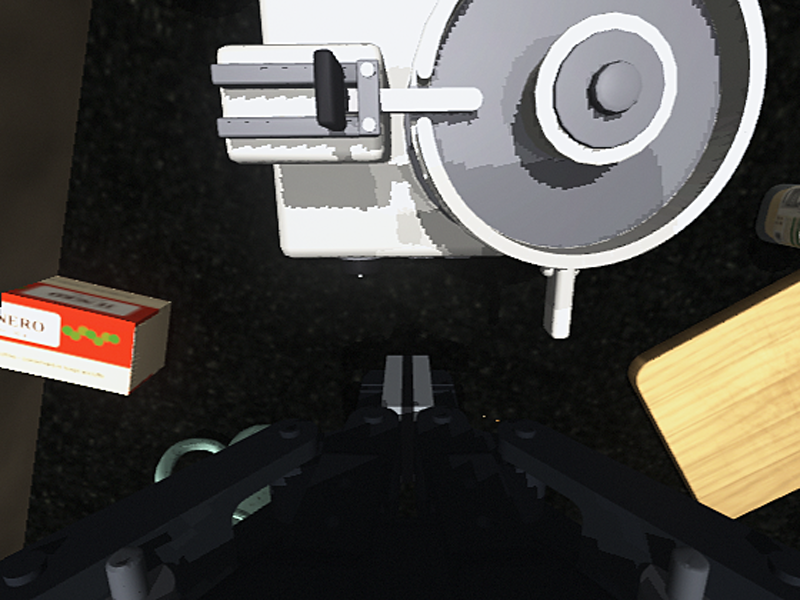

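The bar lies centred in the slot with its nose at (481,99), well inside the rim. I'll check the nose distance (should be 50 mm) and hand in if it fits.

Run:
```python
from h import *
c=get_calibration('wrist');P=onz(c,np.array((482,99))*.7,.181)[:2]-np.array([.5533,-.047])
F=onz(c,np.array((318,88))*.7,.223)[:2]-np.array([.5533,-.047])
r=np.hypot(*P);print(r,np.hypot(*F))
if r<.056: print(sign_off())
```

```text
0.04927441678155619 0.11968950187149799
the job is handed in; nothing more can be done
None
```

I turned the lid until its slot lined up with the locking bar, then pushed the bar fully home through the slot. In the last picture the nose is about 49 mm from the bowl's axis (50 mm is home) and the arm is clear, so I handed the job in at about 16 s; no verdict has come back.

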